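Put the magnifier away in the bench chest's top drawer

TASK

Put the folding magnifier away before filing starts: pull out the top drawer of the small wooden chest, lay the magnifier flat in the empty compartment beside the orange jar, and push the drawer fully shut. The jar stays in its own compartment, the lower drawer stays shut, and the other tools, the pot and the spool stay where they are.

Things in the scene. Friction and masses are not known exactly. Their poses are not given: they have to be found in the camera images.
- chest: small fixed wooden chest with two drawers, 122 deep x 176 wide x 96 mm high; origin under its centre, x points to its back (the drawers open towards -x), z up. Its top is 8 mm thick (underside 88 mm up) with its front edge at x = -63 mm, overhanging the shut drawers' faces by 2 mm
- top_drawer (a joint): how far the top drawer is pulled out, m: 0 shut, stop at 0.080. Starts shut or slightly ajar. Slides with 1 to 3 N and stays where it is left
- top_drawer_handle (a point): middle of the top drawer's brass bar handle (moves with the drawer): bar 8 mm thick, parallel to the chest's y, straight for 52 mm, its axis 36 mm in front of the drawer's face and 68 mm above the tray; axes as the chest's. The lower drawer has a like handle 28 mm above the tray
- compartment (a point): centre of the floor of the top drawer's empty compartment (+y side; moves with the drawer), 54.5 mm above the tray; axes as the chest's. Inside 98 mm long (x), 76 mm wide (y). Heights above this floor: drawer front (10 mm thick) 31, sides and back 22, divider 18, underside of the chest's top 33 mm. Fully out, only its front 68 mm is uncovered, the rest lies under the top
- loupe: the folding magnifier: black round lens barrel (28 mm across, centre at y = +25 mm) in a steel case; 77 long (y, from -38 to +39 mm), 28 wide (x), 14 mm thick, 0.06 kg, lying loose on the tray; origin under its middle. Longer than the compartment is wide
- low_drawer (a joint): how far the lower drawer is pulled out, m: 0 shut; to be left shut
- jar_orange: flat orange jar, 54 mm across, 22 mm high, loose in the other compartment (-y side, 64 mm wide) of the top drawer; origin under its centre
- bench_pin: room furniture: fixed wooden wedge that overhangs the tray's left half from the bench, 266 x 80 x 22 mm, 355 to 377 mm above the tray, its free end nearest the robot at about x = 0.49, y = 0.18. The tools lie in front of it: bring the hand to them from the robot's side and keep the wrist clear of it
- tweezers: bystander: steel tweezers, 140 x 15 x 10 mm, lying loose on top of the chest near its back; origin under the middle
- cutters_yellow: bystander: cutting pliers with yellow and black handles, 138 x 38 x 12 mm, loose on the tray; origin under the middle, y along them
- pliers_teal: bystander: teal-handled pliers, 149 x 36 x 12 mm, loose on the tray; origin under the middle, y along them
- white_pot: bystander: small white pot, 42 mm across, 34 mm high, loose on the tray; origin under its centre
- solder_spool: bystander: spool of copper wire, 52 mm across, 28 mm high, loose on the tray; origin under its centre

How it is judged:
By the outcome, as a careful person would: the job done as asked, in the order asked, and still so for the second after the job is handed in, with the robot touching nothing.
It also fails if it takes over 72 s, if anything falls off the work surface, if the arm or the gripper's body presses on something with over 40 N, if the wrist force passes 120 N, or if a joint passes its speed limit or range.

ROBOT

A 6-joint arm with a two-finger parallel gripper is mounted at the origin on a cart in front of the work surface, level with it; the furniture and walls round the work are solid. World frame = base frame: x ahead of the robot, y to its left, z up, the work surface at z = 0. Lengths are in mm, angles in rad, forces in N, time in s.
With the tool pointing down it reaches from about 275 to 775 mm from the base axis. Payload 14.6 kg.
Tool frame: the origin (TCP) lies midway between the tips of the shut fingers; the grasp point (between the pads) lies grip_depth behind it (grip_depth is the distance from the TCP to the grasp point, in mm); z points along the fingers, y is the direction in which the jaws open and shut (so a half turn about z gives the same grasp; the last joint's range is limited). The gripper opens to 85 mm and grips with 20 to 120 N. Pads are 22 mm wide; open, the fingers measure 114 mm over their backs; the gripper's body (76 mm by 85 mm) begins 54 mm behind the grasp point. The pads swing forward as they close: fully open they stand 13 mm farther back than shut.
Start: joints at [1.183, 0.263, -0.048, 1.259, 0, 1.415], TCP at [121.123, 510.84, 231.278] pointing down, gripper open.
Joint ranges: [-2.65, 2.65], [-0.89, 1.7], [-1.18, 1.37], [-2.13, 2.11], [-1.35, 1.29], [-3.14, 3.14]. Speed limits (rad/s): [1.89, 1.89, 2.57, 2.79, 3.14, 3.14].

INTERFACE

Orientations are given as a unit quaternion [x, y, z, w].
In Python, from rig import * gives the robot as it stands. The module is installed in compiled form; this text tells all that it offers.
- The arm moves only by the shell command python3 -m handwheel 'ROWS' [OPENING] [FORCE]. ROWS is JSON, a list of rows, each a list of 2 entries, a list of its own where there are three numbers: the shift along the tool's x, y, z in cm, then the turn about the tool's z in degrees. A call has 1 to 5 rows; each row shifts and turns the commanded pose from where the row before left it, along the tool's axes as they then stand; what a row does not reach is not made up. A row lasts 1/12 s, in which the tool goes at most 41.7 mm and 7.16 degrees, less where a joint would pass 70% of its speed; a pose out of reach is approached as far as the arm can. A call with a gripper value outside its range is refused whole. OPENING is the closure, from -1 (fully open) to 1 (shut), set as the call begins (- or left out, the last holds). The fingers move at their own pace and stop on an object; FORCE is the grip in N (left out, the last holds). Time passes only in rows, so rows that do not move let the fingers close. It gives the time, the measured TCP pose, the force and the opening at its end, in the units of the state.
- read_state(): the state, without advancing time (a new reading comes with each control period).
- camera(name): name is "scene" or "top"; returns the picture (384x512x3 uint8, red, green, blue); there is no depth.
- calibration(name): a dict with "K" (3x3 intrinsics, pixels), "k1" (the pictures are not rectified: a ray, as slopes to the right and down, at radius r is drawn at 1 + k1 r^2 times it, then the intrinsics apply), "origin" and "orientation" of the camera in the world. Camera axes: x right, y up, looking along -z (the intrinsics and any distortion apply to the point x, -y, -z); pixel columns grow to the right and rows downward; lengths in mm; the calibration is good to about 2 mm. A picture is of the moment at which its call begins. calibration takes no time and is no camera call.
- sign_off(): hands the job in, once; it reports no verdict.
The state is a dict: "time_s": time; "qpos": joint angles; "joint_vel": joint speeds; "tau": joint torques, N m; "ee_pos": TCP position; "ee_rot": TCP orientation; "wrist_force": force on the tool from outside, world axes, zero at the start; "torque": the same for the moment, N m; "width": opening from 0.0 (shut) to 1.0 (fully open).
Only numpy, scipy, OpenCV 4.12 (cv2) and the standard library are available. Lean on these libraries where they do the work, as an engineer would, in place of code of your own. Each camera call takes 0.05 s, during which the arm holds its last target. There are 200 camera calls.

## Working session

There is one attempt and no reset: what is moved stays moved. The work goes in short steps, Python scripts to look and compute and a shell command to move; the robot and the scene stay as the last step left them, time stands still between calls to the robot, and variables do not carry over. Pictures are saved under pics/ and viewed, on a budget of 10 in all, crops included, one or two more only if the job needs it, and the job is handed in when it is done.

```bash
mkdir -p pics; ls
cat > h.py <<'E'
from rig import *
import numpy as np, cv2
from scipy.spatial.transform import Rotation as R
def snap(n,f):
    im=np.array(camera(n)); cv2.imwrite('pics/'+f,im[:,:,::-1]); return im
def ray(n,u,v):
    c=calibration(n);K=np.array(c['K']);k=c['k1']
    d=np.array([(u-K[0,2])/K[0,0],(v-K[1,2])/K[1,1]]);s=d.copy()
    for _ in range(20): s=d/(1+k*(s@s))
    return np.array(c['origin'],float),R.from_quat(c['orientation']).apply([s[0],-s[1],-1])
def onz(n,u,v,z):
    o,d=ray(n,u,v); return o+d*(z-o[2])/d[2]
def proj(n,p):
    c=calibration(n);K=np.array(c['K'])
    q=R.from_quat(c['orientation']).inv().apply(np.array(p,float)-c['origin']);s=np.array([q[0]/-q[2],-q[1]/-q[2]])
    s=s*(1+c['k1']*(s@s)); return K[0,0]*s[0]+K[0,2],K[1,1]*s[1]+K[1,2]
E
python3 - <<'E'
from h import *
for n in('scene','top'):
    im=snap(n,n+'0.png'); print(n,{k:np.round(v,3).tolist() for k,v in calibration(n).items()})
s=read_state();print(s)
E
```

```text
pics
scene {'K': [[434.356, 0.0, 252.645], [0.0, 434.356, 191.175], [0.0, 0.0, 1.0]], 'k1': -0.126, 'origin': [-167.512, -593.571, 707.653], 'orientation': [0.484, -0.2, -0.343, 0.78]}
top {'K': [[448.241, 0.0, 254.447], [0.0, 448.241, 191.412], [0.0, 0.0, 1.0]], 'k1': -0.085, 'origin': [404.201, 49.296, 1511.853], 'orientation': [-0.037, 0.02, 0.714, -0.699]}
{'time_s': 0.1, 'qpos': array([ 1.18270545e+00,  2.63503781e-01, -4.88437773e-02,  1.25939134e+00,
        3.50796126e-06,  1.41548622e+00]), 'joint_vel': array([ 0.00085471, -0.00242523,  0.0008625 ,  0.00060706, -0.00034174,
       -0.0001277 ]), 'tau': array([ 3.95333380e-03, -6.38578176e+01,  3.85063112e+01,  1.00137811e-02,
       -1.82286681e-04, -1.02650074e-05]), 'ee_pos': array([121.03129263, 510.62466169, 230.86920516]), 'ee_rot': array([ 1.16127765e-01,  9.93234172e-01, -4.53526472e-04, -1.28168596e-04]), 'wrist_force': array([-0.12867952,  0.3061337 ,  0.02403127]), 'torque': array([-0.03789888, -0.01750073, -0.01447451]), 'width': 0.9957413784992214}
```

View pics/scene0.png

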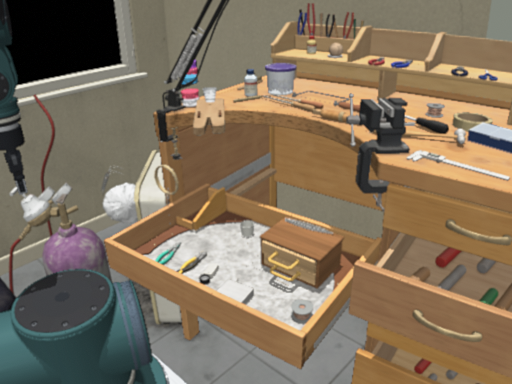

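```bash
python3 -c "
import cv2
im=cv2.imread('pics/top0.png'); cv2.imwrite('pics/top0b.png',cv2.resize(im[90:330,100:400],None,fx=2.5,fy=2.5,interpolation=cv2.INTER_CUBIC))"
```

```text
(no output)
```

View pics/top0b.png

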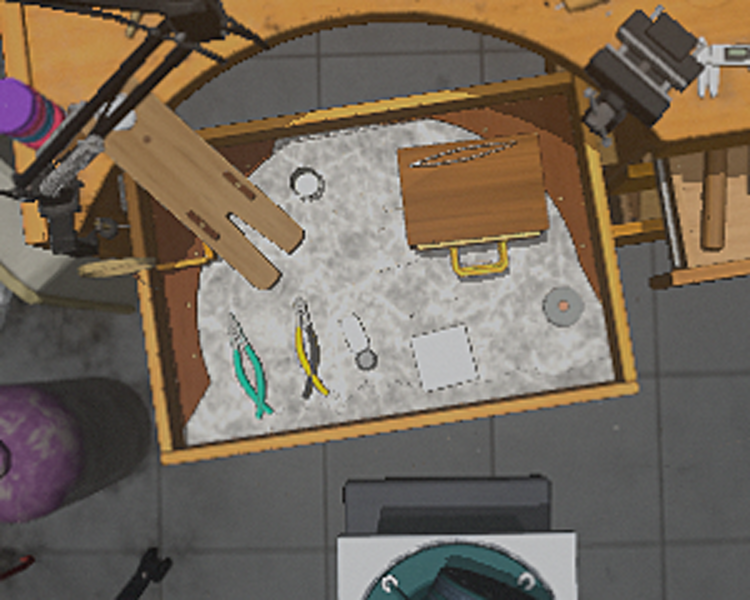

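The chest is at crop (475,190), its handle at (480,270), and the loupe's barrel at (367,360) with the case running up to (350,315). The cutters are left of the loupe and the spool is at (563,306).

Run:
```python
from h import *
f=lambda c:(c[0]/2.5+100-.3,c[1]/2.5+90-.3)
for nm,c,z in [('bl',(398,150),96),('br',(540,135),96),('fr',(547,232),96),('fl',(410,250),96),('hL',(453,272),72),('hR',(507,270),72),('hm',(480,271),72),('barrel',(367,360),14),('end',(347,314),10),('spool',(563,306),28),('paper',(445,357),0),('cutt',(310,350),12)]:
    print(nm,np.round(onz('top',*f(c),z),1))
a=cv2.imread('pics/top0.png');b=cv2.imread('pics/scene0.png')
A=cv2.resize(a[205:250,210:310],None,fx=8,fy=8,interpolation=cv2.INTER_CUBIC)[:280]
A=cv2.resize(a[178:243,225:325],None,fx=5,fy=5,interpolation=cv2.INTER_CUBIC)
B=cv2.resize(b[215:310,190:350],None,fx=5,fy=5,interpolation=cv2.INTER_CUBIC)
cv2.imwrite('pics/a1.png',A);cv2.imwrite('pics/b1.png',B)
```

```text
bl [653.1  64.7  96. ]
br [ 668.2 -117.2   96. ]
fr [ 543.5 -121.9   96. ]
fl [524.5  52.3  96. ]
hL [496.9  -2.4  72. ]
hR [497.9 -71.8  72. ]
hm [497.4 -37.1  72. ]
barrel [385.7 113.   14. ]
end [447.6 138.8  10. ]
spool [ 451.5 -148.2   28. ]
paper [387.4   8.6   0. ]
cutt [400.5 189.1  12. ]
```

View pics/b1.png

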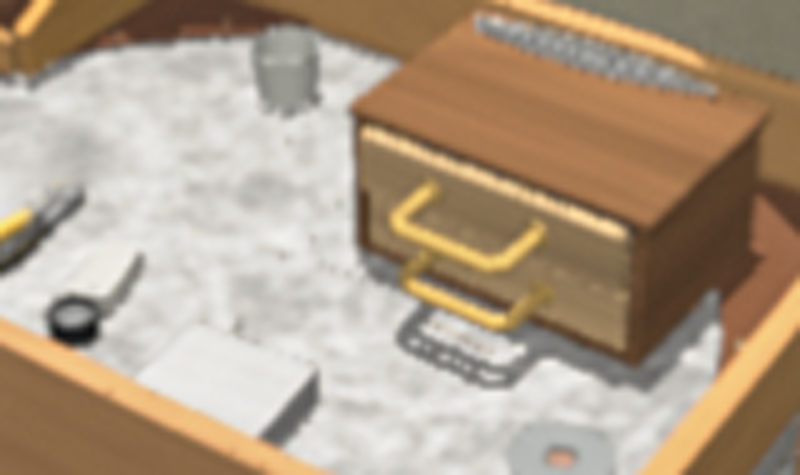

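Scene view: chest front-top corners are at crop (352,108) and (645,228), the upper bar runs from (398,225) to (495,265), the barrel top is at (75,310), and there is a raised white block at (230,370).

Run:
```python
from h import *
f=lambda c:(c[0]/5+190-.4,c[1]/5+215-.4)
for nm,c,z in [('fl',(352,108),96),('fr',(645,228),96),('br',(770,118),96),('bl',(470,12),96),('hL',(398,225),70),('hR',(495,266),70),('barrel',(75,312),14),('case end top',(137,258),12),('blk top',(220,355),20),('spool',(560,452),28)]:
    print(nm,np.round(onz('scene',*f(c),z),1))
a=cv2.imread('pics/top0.png');
cv2.imwrite('pics/a1.png',np.vstack([cv2.resize(a[208:243,230:290],None,fx=8,fy=8,interpolation=cv2.INTER_CUBIC),cv2.resize(a[175:210,260:320],None,fx=8,fy=8,interpolation=cv2.INTER_CUBIC)]))
```

```text
fl [529.   50.4  96. ]
fr [ 542.9 -124.8   96. ]
br [ 662.8 -117.6   96. ]
bl [645.   67.1  96. ]
hL [494.6 -11.4  70. ]
hR [500.3 -68.6  70. ]
barrel [385.8 113.3  14. ]
case end top [440.3 125.6  12. ]
blk top [406.5  28.1  20. ]
spool [ 454.3 -145.4   28. ]
```

View pics/a1.png

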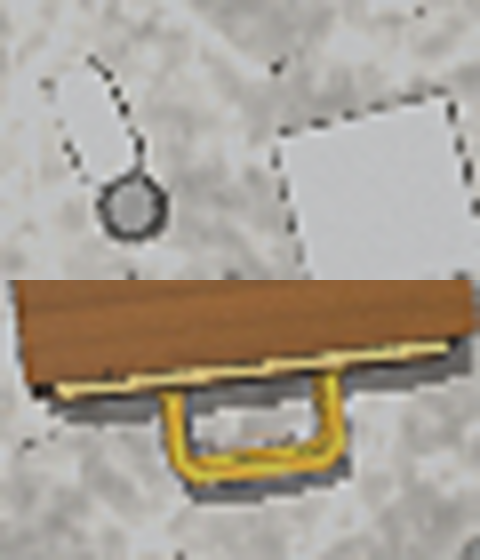

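```bash
python3 - <<'E'
from h import *
f=lambda x,y:(230+x/8-.45,208+y/8-.45)
g=lambda x,y:(260+x/8-.45,175+(y-280)/8-.45)
b=onz('top',*f(131,208),14)
for p,z in [((45,85),12),((95,60),12),((70,72),12),((90,180),12),((140,150),12)]:
    q=onz('top',*f(*p),z);d=q-b;print(p,np.round(q,1),np.round(np.hypot(*d[:2]),1),np.round(np.degrees(np.arctan2(d[1],d[0])),1))
print('barrel',b)
for p in [(190,474),(335,458),(262,466)]: print('handle',np.round(onz('top',*g(*p),68),1))
for p in [(60,390),(445,347)]: print('drawerfront top',np.round(onz('top',*g(*p),85),1))
E
python3 -m handwheel '[[[-2.5,-2.24,0],0],[[-2.5,-2.24,0],0],[[-2.5,-2.24,0],0],[[-2.5,-2.24,0],0],[[-2.5,-2.24,0],0]]' 0.29 30
```

```text
(45, 85) [438.2 150.   12. ] 62.7 34.0
(95, 60) [448.2 128.8  12. ] 63.5 12.7
(70, 72) [443.4 139.4  12. ] 62.2 23.2
(90, 180) [398.2 131.9  12. ] 20.8 54.8
(140, 150) [410.3 110.7  12. ] 24.4 -9.8
barrel [386.21098014 114.86445417  14.        ]
handle [496.  -10.2  68. ]
handle [501.2 -68.8  68. ]
handle [498.6 -39.3  68. ]
drawerfront top [529.7  41.5  85. ]
drawerfront top [ 543.4 -112.6   85. ]
time_s: 0.52
ee_pos: [217.2, 371.6, 231.0]
ee_rot: [0.116, 0.993, -0.0, -0.0]
wrist_force: [0.9, 0.5, 0.5]
width: 0.355
```

```bash
python3 -m handwheel '[[[-2.5,-2.24,0],0],[[-2.5,-2.24,0],0],[[-2.5,-2.24,0],0],[[-2.5,-2.24,0],0],[[-2.5,-2.24,0],0]]' >/dev/null
python3 -m handwheel '[[[-2.5,-2.24,0],4],[[-2.5,-2.24,0],0],[[-2.5,-2.24,0],0],[[-2.5,-2.24,0],0],[[-2.5,-2.24,0],0]]' | head -3
python3 -m handwheel '[[[0,0,0],7],[[0,0,0],7],[[0,0,0],7],[[0,0,0],7],[[0,0,0],7]]' >/dev/null
python3 -m handwheel '[[[0,0,0],7],[[0,0,0],7],[[0,0,0],7],[[0,0,0],7],[[0,0,0],0]]'
cat >> h.py <<'E'
def go(x,y,z,jaw=None):
    "tool-frame shift (cm) and turn (deg, +-180 equiv) to a world TCP and jaw yaw"
    s=read_state();r=R.from_quat(s['ee_rot']);t=r.inv().apply(np.array([x,y,z])-s['ee_pos'])/10
    ty=r.apply([0,1,0]);j=np.degrees(np.arctan2(ty[1],ty[0]))
    print('pos',np.round(s['ee_pos'],1),'jaw',round(j,1),'F',np.round(s['wrist_force'],1),'w',round(s['width']*85,1),'t',round(s['time_s'],2),'q6',round(np.degrees(s['qpos'][5]),1))
    print('shift',np.round(t,2),'turn',None if jaw is None else round(-((jaw-j+90)%180-90),1))
E
python3 -c "
from h import *
go(494,-39.5,200,5.1)"
```

```text
time_s: 1.35
ee_pos: [401.0, 90.6, 231.2]
ee_rot: [0.151, 0.989, 0.0, -0.0]
time_s: 2.18
ee_pos: [400.4, 92.3, 231.1]
ee_rot: [0.647, 0.762, -0.0, -0.0]
wrist_force: [-0.6, -0.1, -0.6]
width: 0.355
pos [400.4  92.3 231.1] jaw 9.3 F [-0.6 -0.1 -0.6] w 30.1 t 2.18 q6 82.3
shift [-14.52   7.1    3.11] turn 4.2
```

```bash
python3 -m handwheel '[[[-2.9,1.42,0],0],[[-2.9,1.42,0],0],[[-2.9,1.42,0],0],[[-2.9,1.42,0],0],[[-2.9,1.42,0],0]]' >/dev/null
python3 -m handwheel '[[[0,0,2],4.2],[[0,0,2],0],[[0,0,0],0]]' >/dev/null
python3 - <<'E'
from h import *
go(494,-39.5,56,5.1)
im=snap('top','t2.png');im2=snap('scene','s2.png')
A=cv2.resize(im[170:220,250:330],None,fx=6,fy=6,interpolation=cv2.INTER_CUBIC)
B=cv2.resize(im2[195:275,250:330],None,fx=6,fy=6,interpolation=cv2.INTER_CUBIC)
cv2.imwrite('pics/c2.png',np.hstack([cv2.copyMakeBorder(A,0,180,0,0,cv2.BORDER_CONSTANT)[:480,:320],B])[:,:,::-1])
E
```

```text
pos [493.6 -38.8 188.2] jaw 5.6 F [-0.9 -0.9 -0.1] w 30.1 t 2.85 q6 70.4
shift [-0.09  0.1  13.21] turn 0.5
```

```bash
python3 -m handwheel '[[[0,0.03,3],0],[[-0.07,0,3],0.5],[[0,0,2],0],[[0,0,1.4],0],[[0,0,0],0]]' >/dev/null
python3 - <<'E'
from h import *
go(494,-39.5,56,5.1)
im2=snap('scene','s2.png')
cv2.imwrite('pics/c2.png',cv2.resize(im2[195:285,240:340],None,fx=6,fy=6,interpolation=cv2.INTER_CUBIC)[:,:,::-1])
E
```

```text
pos [494.5 -38.9  96.3] jaw 5.1 F [ 0.6  0.  -0.7] w 30.2 t 3.37 q6 71.0
shift [-0.06 -0.05  4.03] turn 0.0
```

View pics/c2.png

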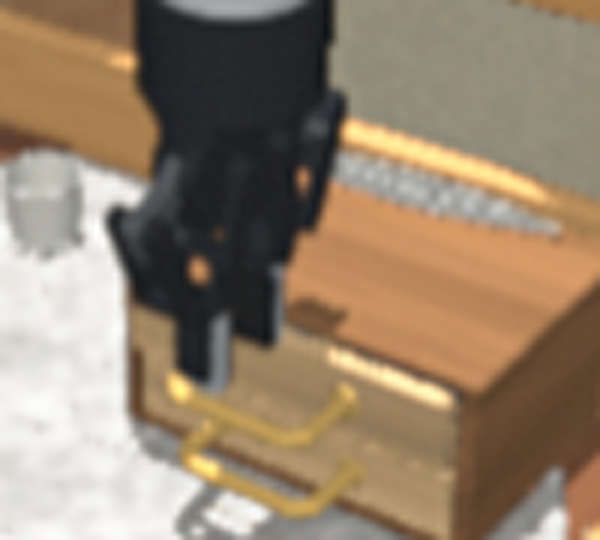

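```bash
python3 -m handwheel '[[[0,0.2,0],0],[[0,0,1],0],[[0,0,1],0],[[0,0,1],0],[[0,0,0],0]]' 0.45
python3 -m handwheel '[[[0,0,0.9],0],[[0,0,0],0]]'
```

```text
time_s: 3.83
ee_pos: [497.7, -39.1, 67.5]
ee_rot: [0.675, 0.737, 0.0, 0.0]
wrist_force: [-1.7, 0.4, -0.2]
width: 0.277
time_s: 4.0
ee_pos: [497.6, -39.2, 58.2]
ee_rot: [0.676, 0.737, 0.0, 0.0]
wrist_force: [0.4, -0.6, -1.2]
width: 0.275
```

No contact on the way down. I'll close on the bar.

```bash
python3 -m handwheel '[[[0,0,0.2],0],[[0,0,0],0],[[0,0,0],0],[[0,0,0],0],[[0,0,0],0]]' 1 40
python3 -m handwheel '[[[0,0,0],0],[[0,0,0],0],[[0,0,0],0]]'
```

```text
time_s: 4.42
ee_pos: [497.6, -39.3, 56.6]
ee_rot: [0.676, 0.737, 0.0, 0.0]
wrist_force: [0.1, 0.5, 2.6]
width: 0.073
time_s: 4.67
ee_pos: [497.6, -39.3, 56.5]
ee_rot: [0.676, 0.737, 0.0, 0.0]
wrist_force: [0.7, -0.1, 5.4]
width: 0.074
```

```bash
python3 -m handwheel '[[[0,-0.3,0],0],[[0,-0.7,0],0],[[0,-1,0],0],[[0,-1,0],0],[[0,-1,0],0]]'
python3 -m handwheel '[[[0,-1,0],0],[[0,-1,0],0],[[0,-0.7,0],0],[[0,-0.4,0],0],[[0,0,0],0]]'
python3 -m handwheel '[[[0,-0.3,0],0],[[0,-0.3,0],0],[[0,0,0],0]]'
```

```text
time_s: 5.08
ee_pos: [457.4, -43.1, 56.5]
ee_rot: [0.676, 0.737, 0.0, 0.001]
wrist_force: [2.1, -2.7, 4.6]
width: 0.069
time_s: 5.5
ee_pos: [425.6, -46.1, 56.5]
ee_rot: [0.676, 0.737, -0.001, 0.001]
wrist_force: [-0.9, -6.1, 5.9]
width: 0.071
time_s: 5.75
ee_pos: [424.7, -46.3, 56.9]
ee_rot: [0.676, 0.737, 0.003, 0.003]
wrist_force: [26.6, 1.8, -19.5]
width: 0.076
```

Run:
```python
from h import *
go(494,-39.5,56,5.1)
im2=snap('scene','s3.png')
cv2.imwrite('pics/c3.png',cv2.resize(im2[195:295,220:345],None,fx=6,fy=6,interpolation=cv2.INTER_CUBIC)[:,:,::-1])
```

```text
pos [424.7 -46.3  56.9] jaw 5.0 F [ 26.6   1.8 -19.5] w 6.5 t 5.75 q6 67.7
shift [0.07 6.96 0.15] turn -0.1
```

View pics/c3.png

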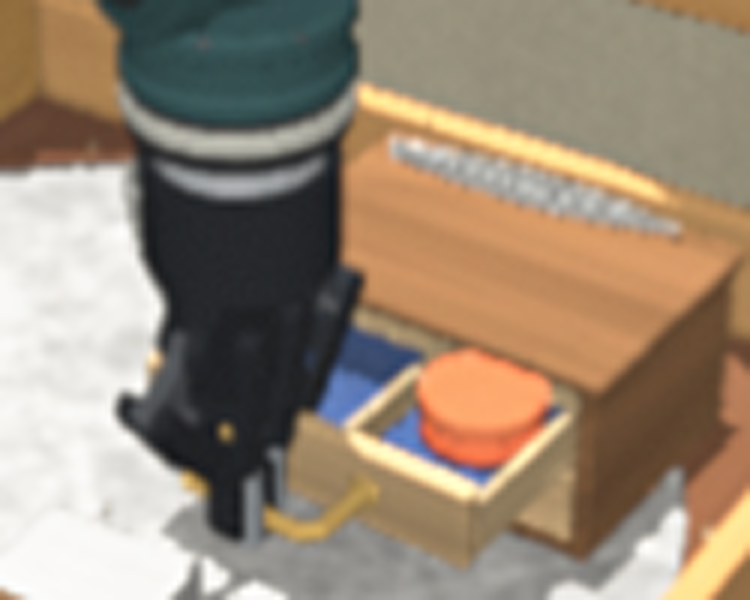

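```bash
python3 -m handwheel '[[[0,0.3,0],0],[[0,0,0],0]]' | grep -E 'pos|force'
python3 -m handwheel '[[[0,0,0],0],[[0,0,0],0],[[0,0,-1],0],[[0,0,-2],0],[[0,0,-3],0]]' 0.48 | grep -E 'pos|force|width'
python3 -m handwheel '[[[0,0,-3],0],[[0,0,-3],0],[[0,0,-1],0],[[0,0,0],0]]'  | grep -E 'pos|force|width'
python3 -c "
from h import *
go(409,124,180,113)"
```

```text
ee_pos: [424.8, -46.2, 56.7]
wrist_force: [7.0, -3.1, 2.1]
ee_pos: [421.3, -45.0, 115.2]
wrist_force: [0.4, -0.8, -0.6]
width: 0.263
ee_pos: [424.0, -45.7, 188.3]
wrist_force: [0.5, -0.3, -0.0]
width: 0.26
pos [424.  -45.7 188.3] jaw 5.0 F [ 0.5 -0.3 -0. ] w 22.1 t 6.72 q6 67.9
shift [17.04 -0.03  0.81] turn 72.0
```

```bash
python3 -m handwheel '[[[3.4,0,0],0],[[3.4,0,0],0],[[3.4,0,0],0],[[3.4,0,0],0],[[3.4,0,0],0]]' -0.06 | grep -E 'pos|force|width'
python3 -m handwheel '[[[0,0,0],7],[[0,0,0],7],[[0,0,0],7],[[0,0,0],7],[[0,0,0],7]]' >/dev/null
python3 -m handwheel '[[[0,0,0],7],[[0,0,0],7],[[0,0,0],7],[[0,0,0],7],[[0,0,0],7]]' >/dev/null
python3 -m handwheel '[[[0,0,2],2],[[0,0,3],0],[[0,0,3],0],[[0,0,3],0],[[0,0,0],0]]'
python3 -c "
from h import *
go(409,124,2,113)"
```

```text
ee_pos: [407.4, 125.1, 185.1]
wrist_force: [0.2, -0.9, 0.2]
width: 0.53
time_s: 8.38
ee_pos: [404.9, 123.3, 71.5]
ee_rot: [0.98, 0.199, -0.004, -0.0]
wrist_force: [-0.5, -0.6, 0.3]
width: 0.533
pos [404.9 123.3  71.5] jaw -67.0 F [-0.5 -0.6  0.3] w 45.3 t 8.38 q6 162.9
shift [0.46 0.11 6.95] turn -0.0
```

```bash
python3 -m handwheel '[[[0.4,0.1,2.5],0],[[0,0,2],0],[[0,0,1],0],[[0,0,0.7],0],[[0,0,0],0]]' | grep -E 'pos|force|width'
python3 - <<'E'
from h import *
go(409,124,2,113)
a=snap('scene','s4.png');b=snap('top','t4.png')
A=cv2.resize(a[235:310,175:245],None,fx=6,fy=6,interpolation=cv2.INTER_CUBIC)
B=cv2.resize(b[200:250,215:265],None,fx=7,fy=9,interpolation=cv2.INTER_CUBIC)
cv2.imwrite('pics/c4.png',np.hstack([A,B])[:,:,::-1])
E
```

```text
ee_pos: [412.2, 124.3, 13.8]
wrist_force: [-1.0, 1.0, 0.0]
width: 0.531
pos [412.2 124.3  13.8] jaw -67.0 F [-1.  1.  0.] w 45.2 t 8.8 q6 162.9
shift [-0.31 -0.1   1.18] turn -0.0
```

View pics/c4.png

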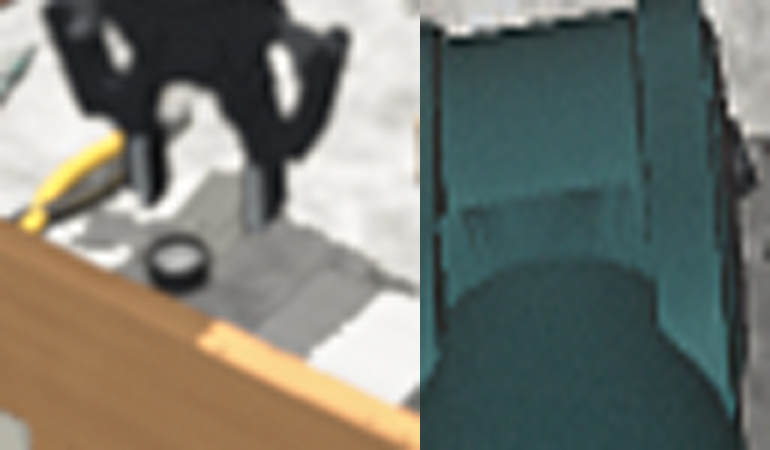

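The fingers straddle the case: barrel at (178,262), finger tips at (148,195) and (262,220). They are clear of the cutters.

```bash
python3 -m handwheel '[[[-0.2,-0.1,0.8],0],[[0,0,0.4],0],[[0,0,0],0]]' | grep -E 'pos|force|width'
python3 -m handwheel '[[[0,0,0],0],[[0,0,0],0],[[0,0,0],0],[[0,0,0],0],[[0,0,0],0]]' 1 35 | grep -E 'pos|force|width'
python3 -m handwheel '[[[0,0,0],0],[[0,0,0],0]]' | grep -E 'pos|force|width'
```

```text
ee_pos: [410.6, 124.5, 2.4]
wrist_force: [-0.4, -0.1, 0.4]
width: 0.532
ee_pos: [411.0, 124.6, 2.9]
wrist_force: [-1.7, -0.6, 6.3]
width: 0.282
ee_pos: [411.0, 124.6, 2.9]
wrist_force: [-1.6, -1.0, 6.3]
width: 0.281
```

```bash
python3 -m handwheel '[[[0,0,-1],0],[[0,0,-3],0],[[0,0,-4],0],[[0,0,-4],0],[[0,0,-3],0]]' | grep -E 'pos|force|width'
python3 -m handwheel '[[[0,0,-1],0],[[0,0,0],0]]' | grep -E 'pos|force|width'
python3 - <<'E'
from h import *
a=snap('scene','s5.png');b=snap('top','t5.png')
A=cv2.resize(a[180:290,175:330],None,fx=5,fy=5,interpolation=cv2.INTER_CUBIC)[:,:]
B=cv2.resize(b[180:230,250:330],None,fx=5,fy=5,interpolation=cv2.INTER_CUBIC)
cv2.imwrite('pics/c5.png',A[:,:,::-1]);cv2.imwrite('pics/c5t.png',cv2.resize(B,None,fx=1.8,fy=1.8)[:,:,::-1])
# red/blue/orange segmentation in top
h=cv2.cvtColor(a,cv2.COLOR_RGB2HSV);hb=cv2.cvtColor(b,cv2.COLOR_RGB2HSV)
for n,H,z in(('scene',h,54.5),('top',hb,54.5)):
    m=cv2.inRange(H,(108,100,40),(125,255,255));m[:180]=0;m[290:]=0;m[:,:225]=0;m[:,335:]=0
    k,l,s,c=cv2.connectedComponentsWithStats(m)
    for i in range(1,k):
        if s[i,4]>15:
            cs=max(cv2.findContours((l==i).astype('uint8'),0,1)[0],key=cv2.contourArea)
            P=cv2.approxPolyDP(cs,1.5,True)[:,0]
            print(n,s[i].tolist(),[(tuple(p.tolist()),np.round(onz(n,*p,z)[:2]).tolist()) for p in P])
E
```

```text
ee_pos: [410.9, 124.6, 155.7]
wrist_force: [1.2, 1.0, -0.7]
width: 0.281
ee_pos: [412.1, 124.7, 165.1]
wrist_force: [0.4, 0.8, -0.3]
width: 0.277
scene [259, 247, 30, 18, 278] [((259, 256), [505.0, 33.0]), ((276, 264), [508.0, -22.0]), ((288, 254), [561.0, -18.0]), ((270, 247), [555.0, 39.0])]
scene [284, 264, 8, 7, 21] [((284, 267), [512.0, -45.0]), ((291, 270), [513.0, -66.0]), ((288, 264), [528.0, -45.0])]
top [294, 183, 22, 23, 261] [((312, 183), [546.0, -106.0]), ((311, 190), [524.0, -102.0]), ((305, 194), [511.0, -82.0]), ((298, 193), [515.0, -59.0]), ((294, 185), [541.0, -47.0]), ((296, 205), [476.0, -52.0]), ((315, 203), [481.0, -113.0])]
top [269, 185, 25, 24, 480] [((291, 185), [541.0, -37.0]), ((269, 188), [533.0, 35.0]), ((271, 208), [468.0, 30.0]), ((293, 205), [476.0, -42.0])]
```

View pics/c5.png

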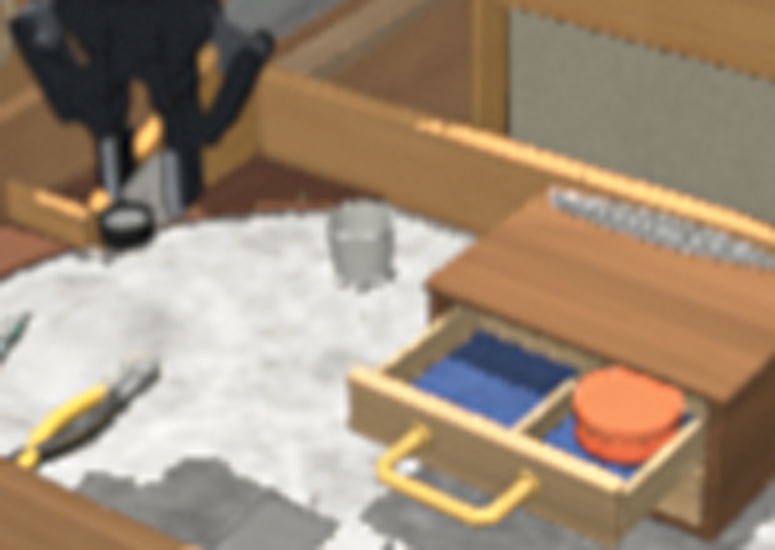

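```bash
python3 - <<'E'
from h import *
a=cv2.imread('pics/s5.png');print(onz('scene',175+127/5-.4,180+215/5-.4,176), read_state()['ee_pos'])
go(501,-4,165,-34)
E
python3 -m handwheel '[[[0,0,0],-7],[[0,0,0],-7],[[0,0,0],-7],[[0,0,0],-6],[[0,0,0],-6]]' | grep -E 'width'
python3 -c "
from h import *
go(501,-4,165,-34)"
```

```text
[387.13347517 113.51397982 176.        ] [410.59784132 124.53263073 162.01520995]
pos [410.6 124.5 162. ] jaw -67.0 F [ 0.4 -0.8 -1.6] w 24.0 t 10.42 q6 163.0
shift [ 3.31 15.36 -0.3 ] turn -33.0
width: 0.276
pos [409.8 124.4 160.7] jaw -33.7 F [-0.9  0.9 -0.3] w 23.5 t 10.83 q6 129.7
shift [-5.62 14.71 -0.45] turn 0.3
```

```bash
python3 -m handwheel '[[[-1.1,2.9,0],0],[[-1.1,2.9,0],0],[[-1.1,2.9,0],0],[[-1.1,2.9,0],0],[[-1.1,2.9,0],0]]' | grep -E 'width'
python3 -m handwheel '[[[0,0,2],0],[[0,0,1],0],[[0,0,0],0]]' | grep -E 'width'
python3 - <<'E'
from h import *
go(501,-4,100,-34)
a=snap('scene','s6.png')
E
```

```text
width: 0.283
width: 0.28
pos [498.3  -2.4 128.8] jaw -34.1 F [-0.5  0.  -1.8] w 23.8 t 11.5 q6 114.4
shift [0.03 0.33 2.88] turn -0.1
```

```bash
python3 -m handwheel '[[[0,0.3,1],0],[[0,0,1.0],0],[[0,0,0.2],0],[[0,0,0],0]]' | grep -E 'width'
python3 - <<'E'
from h import *
go(501,-4,60,-34)
a=snap('scene','s7.png')
cv2.imwrite('pics/c7.png',cv2.resize(a[195:290,235:335],None,fx=6,fy=6,interpolation=cv2.INTER_CUBIC)[:,:,::-1])
E
```

```text
width: 0.282
pos [502.2  -3.6 109.8] jaw -34.0 F [ 0.3  0.1 -1.1] w 23.9 t 11.88 q6 114.3
shift [-0.1  -0.08  4.98] turn -0.0
```

View pics/c7.png

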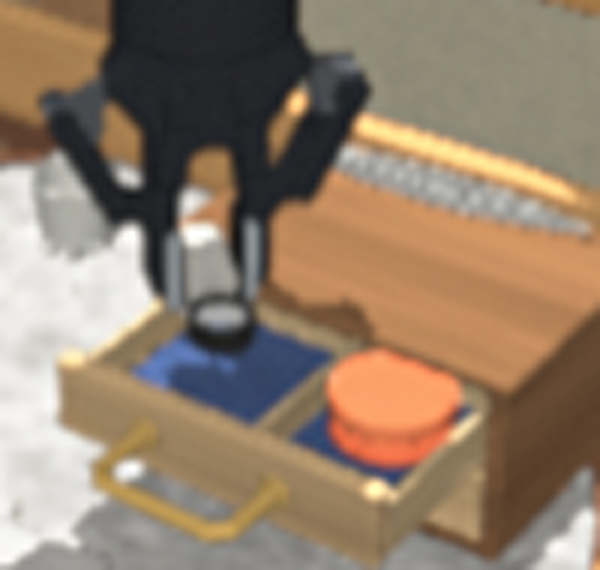

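The loupe is held diagonally over the empty compartment: barrel at (222,320), near corner and floor of the compartment visible around it, jar alone at (395,395). Lowering in steps while watching the force.

```bash
python3 -c "
from h import *
print(onz('scene',235+222/6-.4,195+320/6-.4,121))"
python3 -m handwheel '[[[-0.1,-0.1,0.8],0],[[0,0,0.8],0],[[0,0,0.6],0],[[0,0,0],0]]' | grep -E 'pos|force|width'
python3 -m handwheel '[[[0,0,0.4],0],[[0,0,0.4],0],[[0,0,0],0]]' | grep -E 'pos|force|width'
```

```text
[480.74115226 -31.2098347  121.        ]
ee_pos: [500.4, -4.0, 86.9]
wrist_force: [0.0, 0.5, -0.6]
width: 0.28
ee_pos: [501.0, -4.1, 79.6]
wrist_force: [-0.7, 0.1, 0.0]
width: 0.279
```

Run:
```python
from h import *
a=snap('scene','s8.png')
cv2.imwrite('pics/c8.png',cv2.resize(a[215:285,240:330],None,fx=8,fy=8,interpolation=cv2.INTER_CUBIC)[:,:,::-1])
print(read_state()['ee_pos'])
```

```text
[501.02366302  -4.14222258  79.97565241]
```

View pics/c8.png

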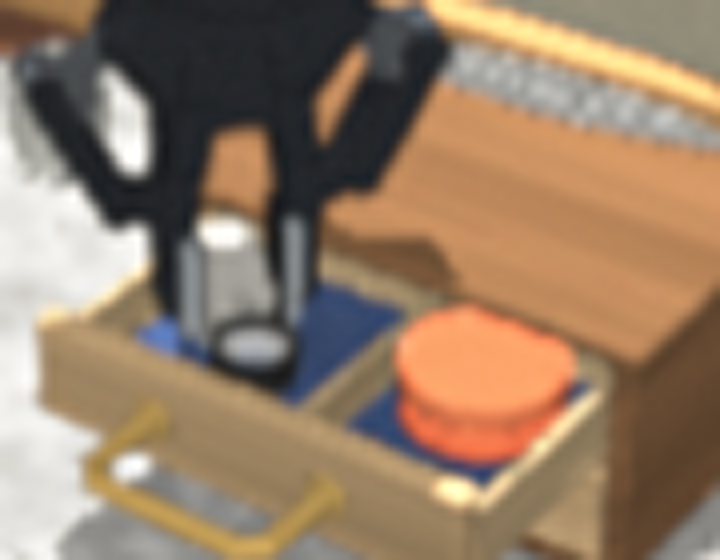

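Run:
```python
from h import *
t=np.array([501,-4.1,80]);u=np.array([np.cos(np.radians(56)),np.sin(np.radians(56))])
for p in (0,8,15,22,30):
    r=np.radians(p)
    for nm,s,h in(('barreltop',-27,11),('endtop',36,9)):
        # pitch about grasp (height ~5 above loupe bottom): barrel down
        a=s*np.cos(r)-(h-5)*np.sin(r);z=t[2]+2+s*np.sin(r)+(h-5)*np.cos(r)
        q=proj('scene',[*(t[:2]+u*a),z]);print(p,nm,np.round([(q[0]-240+.4)*8,(q[1]-215+.4)*8]))
print(onz('scene',271.4,257.8,91))
```

```text
0 barreltop [255. 344.]
0 endtop [204. 237.]
8 barreltop [256. 355.]
8 endtop [205. 225.]
15 barreltop [256. 364.]
15 endtop [206. 217.]
22 barreltop [255. 373.]
22 endtop [207. 209.]
30 barreltop [255. 381.]
30 endtop [209. 202.]
[481.83562521 -29.65928472  91.        ]
```

```bash
python3 -m handwheel '[[[0,0,0.4],0],[[0,0,0.4],0],[[0,0,0],0]]' | grep -E 'pos|force|width'
python3 -m handwheel '[[[0,0,0.4],0],[[0,0,0.4],0],[[0,0,0],0]]' | grep -E 'pos|force|width'
```

```text
ee_pos: [500.9, -4.1, 71.6]
wrist_force: [0.3, 0.4, -1.1]
width: 0.278
ee_pos: [500.8, -4.1, 63.5]
wrist_force: [-0.4, -0.4, -0.8]
width: 0.283
```

Free so far. I'll go down to light contact.

```bash
python3 -m handwheel '[[[0,0,0.3],0],[[0,0,0],0]]' | grep -E 'pos|force|width'
python3 -m handwheel '[[[0,0,0.2],0],[[0,0,0],0]]' | grep -E 'pos|force|width'
```

```text
ee_pos: [501.0, -4.1, 60.9]
wrist_force: [0.4, -0.8, -0.2]
width: 0.274
ee_pos: [501.1, -4.1, 59.1]
wrist_force: [0.0, -0.1, -0.3]
width: 0.275
```

```bash
python3 -m handwheel '[[[0,0,0],0],[[0,0,0],0],[[0,0,0],0]]' 0.25 | grep -E 'pos|force|width'
python3 -m handwheel '[[[0,0,-0.5],0],[[0,0,-1],0],[[0,0,-2],0],[[0,0,-3],0],[[0,0,-3],0]]' | grep -E 'pos|force|width'
python3 -m handwheel '[[[-2.5,-2.5,-1],0],[[-2.5,-2.5,0],0],[[-2.5,-2.5,0],0],[[0,0,0],0]]' | grep -E 'pos|force|width'
python3 - <<'E'
from h import *
a=snap('scene','s9.png')
cv2.imwrite('pics/c9.png',cv2.resize(a[215:290,240:340],None,fx=7,fy=7,interpolation=cv2.INTER_CUBIC)[:,:,::-1])
go(424,-46.2,150,5.1)
E
```

```text
ee_pos: [501.3, -4.2, 59.4]
wrist_force: [0.4, -0.7, -0.2]
width: 0.375
ee_pos: [500.6, -4.1, 155.5]
wrist_force: [0.9, -0.0, 1.2]
width: 0.377
ee_pos: [391.7, -24.1, 164.6]
wrist_force: [1.6, -0.5, 0.6]
width: 0.377
pos [394.6 -24.4 165. ] jaw -34.1 F [ 0.9 -0.   0.5] w 31.8 t 14.45 q6 108.7
shift [-0.16  3.65  1.5 ] turn -39.2
```

View pics/c9.png

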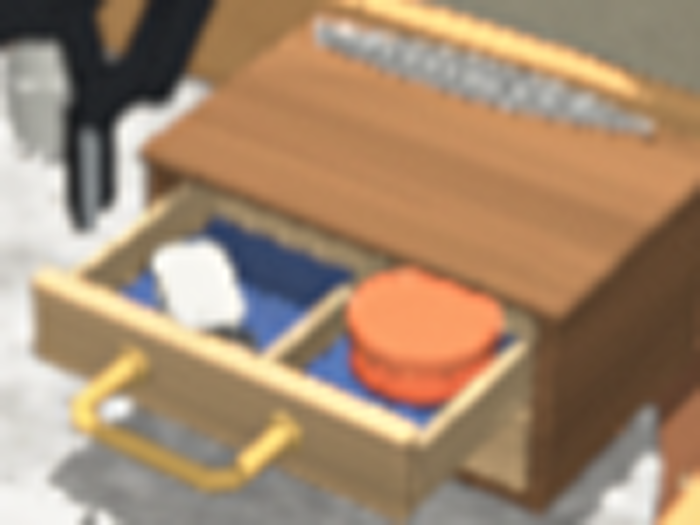

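Run:
```python
from h import *
t=np.array([501,-4.1]);u=np.array([np.cos(np.radians(56)),np.sin(np.radians(56))]);n=np.array([-u[1],u[0]])
for nm,s,w,z in(('barreltop',-27,0,68.5),('endL',36,12,64),('endR',36,-12,64),('nearL',-14,12,64),('nearR',-14,-12,64)):
    p=[*(t+u*s+n*w),z];q=proj('scene',p);print(nm,np.round([(q[0]-240+.4)*7,(q[1]-215+.4)*7]),'top',np.round(proj('top',p),1))
b=np.array(camera('top'));hb=cv2.cvtColor(b,cv2.COLOR_RGB2HSV)
m=cv2.inRange(hb,(108,100,40),(125,255,255))[183:212,264:298]
v=hb[183:212,264:298]
for y in range(0,29): print(183+y,''.join('B' if m[y,x] else '#' if v[y,x,2]<60 else 'w' if v[y,x,1]<50 else '.' for x in range(34)))
```

```text
barreltop [223. 346.] top [288.4 201.8]
endL [147. 262.] top [269.9 194.5]
endR [211. 252.] top [273.9 188.3]
nearL [181. 340.] top [283.  202.8]
nearR [246. 330.] top [287.  196.6]
183 ..................................
184 ..................................
185 ........................w.#B..B...
186 ................w#BBBBBBBBBB..B...
187 .......ww#BBBBBBB.B......BBBw.B...
188 ###.wBBBBB...BBBBBBBBBBBBBBBw.B...
189 #w..wBB.BBwww.BBBBBBBBBBBBBBw.BB..
190 www..BBBBwwwwww.BBBBBBBBBBBB..BB..
191 www..BBB.wwwwwww.BBBBBBBBBBB..wBB.
192 wwww.BBBwwwwwwwwwwBBBBBBBBBBB.wBBB
193 wwww.BBwwwwwwwwwwww.BBBBBBBBB..BBB
194 wwww.BBwwwwwwwwwwwwwwBBBBBBBB..BBB
195 wwww.BBBwwwwwwwwwwwwwwBBBBBBBw.BBB
196 wwww.#BBBwwwwwwwwwwwwwwBBBBBBw.BBB
197 wwww.wBBBB.wwwwwwwwwwwwBBBBBBw.BBB
198 wwww..BBBBB.wwwwwww##ww.wwwBB..BBB
199 wwww..BBBBBBBwwwww#########wB..wBB
200 wwwww.BBBBBBBB.www#..w.w####wB.wBB
201 wwwww.BBBBBBBBBBww#........#.B.wBB
202 wwwww..BBBBBBBBBB#..............BB
203 wwwww.BBBBBBBBBB##..........###.BB
204 wwwww.wBBBBBBBB..#..........######
205 wwwww.wBBBBBBBB#............#...#.
206 wwwww.wBBBBBBB.#............#.....
207 wwwww..BBBBBBB##............#.....
208 wwwww..BBBB.ww#.............#.....
209 wwwwww........#............#......
210 wwwwww.......w#............#......
211 wwwwww.......##............#......
```

Top mask: the case end sits at columns 270–274, rows 188–195, exactly where a flat loupe is predicted, with the blue floor all round it. I'll regrasp the bar and shut the drawer.

```bash
python3 -m handwheel '[[[-0.2,1.8,0],0],[[0,1.8,0],0],[[0,0,0],-7],[[0,0,0],-7],[[0,0,0],-7]]' 0.45 | grep -E 'width'
python3 -m handwheel '[[[0,0,0],-7],[[0,0,0],-7],[[0,0,0],-4],[[0,0,2],0],[[0,0,0],0]]' | grep -E 'width'
python3 -c "
from h import *
go(424.7,-46.2,58,5.1)"
```

```text
width: 0.273
width: 0.279
pos [425.8 -45.9 142.5] jaw 5.0 F [ 0.2 -0.5 -0.9] w 23.7 t 15.33 q6 67.9
shift [-0.03 -0.1   8.45] turn -0.1
```

```bash
python3 -m handwheel '[[[0,-0.1,3],0],[[0,0,2.5],0],[[0,0,1.3],0],[[0,0,0.8],0],[[0,0,0],0]]' | grep -E 'pos|force|width'
python3 -m handwheel '[[[0,0,0.8],0],[[0,0,0],0]]' | grep -E 'pos|force|width'
python3 -m handwheel '[[[0,0,0],0],[[0,0,0],0],[[0,0,0],0],[[0,0,0],0],[[0,0,0],0]]' 1 40| grep -E 'pos|force|width'
```

```text
ee_pos: [424.7, -46.0, 67.5]
wrist_force: [-0.2, 0.6, -0.5]
width: 0.277
ee_pos: [425.2, -46.3, 60.1]
wrist_force: [-0.9, 0.1, 0.3]
width: 0.273
ee_pos: [425.2, -46.3, 60.8]
wrist_force: [-0.8, 1.6, 6.5]
width: 0.07
```

```bash
python3 -m handwheel '[[[0,0.2,0],0],[[0,0.4,0],0],[[0,0.6,0],0],[[0,0.6,0],0],[[0,0.6,0],0]]' | grep -E 'pos|force'
python3 -m handwheel '[[[0,0.6,0],0],[[0,0.6,0],0],[[0,0.6,0],0],[[0,0.6,0],0],[[0,0.6,0],0]]' | grep -E 'pos|force'
python3 -m handwheel '[[[0,0.6,0],0],[[0,0.6,0],0],[[0,0.5,0],0],[[0,0.4,0],0],[[0,0.3,0],0]]' | grep -E 'pos|force'
python3 -m handwheel '[[[0,0.2,0],0],[[0,0.1,0],0],[[0,0,0],0]]' | grep -E 'pos|force'
```

```text
ee_pos: [449.1, -44.1, 60.8]
wrist_force: [-2.1, 0.7, 8.6]
ee_pos: [478.9, -41.2, 60.8]
wrist_force: [-2.1, 3.3, 7.9]
ee_pos: [502.9, -38.9, 60.8]
wrist_force: [-2.4, 5.4, 8.7]
ee_pos: [504.7, -38.7, 60.7]
wrist_force: [-6.4, 3.1, 13.6]
```

```bash
python3 -m handwheel '[[[0,0.15,0],0],[[0,0,0],0]]' | grep -E 'pos|force'
python3 -m handwheel '[[[0,0.15,0],0],[[0,0,0],0]]' | grep -E 'pos|force'
```

```text
ee_pos: [504.8, -38.7, 60.6]
wrist_force: [-16.4, 1.1, 19.8]
ee_pos: [504.8, -38.7, 60.5]
wrist_force: [-23.7, -1.1, 27.6]
```

```bash
python3 -m handwheel '[[[0,-0.2,0],0],[[0,0,0],0],[[0,0,0],0]]' 0.45| grep -E 'pos|force|width'
python3 -m handwheel '[[[0,0,-0.5],0],[[0,0,-1],0],[[0,0,-2],0],[[0,0,-3],0],[[0,0,-3],0]]' | grep -E 'pos|force|width'
python3 -m handwheel '[[[0,-3,-2],0],[[0,-3,0],0],[[0,-3,0],0],[[0,-3,0],0],[[0,0,0],0]]' | grep -E 'pos|force|width'
python3 - <<'E'
from h import *
a=snap('scene','s10.png')
cv2.imwrite('pics/c10.png',cv2.resize(a[195:310,180:340],None,fx=5,fy=5,interpolation=cv2.INTER_CUBIC)[:,:,::-1])
print(read_state()['time_s'])
E
```

```text
ee_pos: [506.7, -39.2, 60.4]
wrist_force: [0.0, -0.6, 0.8]
width: 0.276
ee_pos: [506.1, -39.0, 156.4]
wrist_force: [0.3, 0.6, 0.2]
width: 0.277
ee_pos: [382.7, -49.1, 175.7]
wrist_force: [1.9, -0.0, 0.6]
width: 0.272
19.3
```

View pics/c10.png

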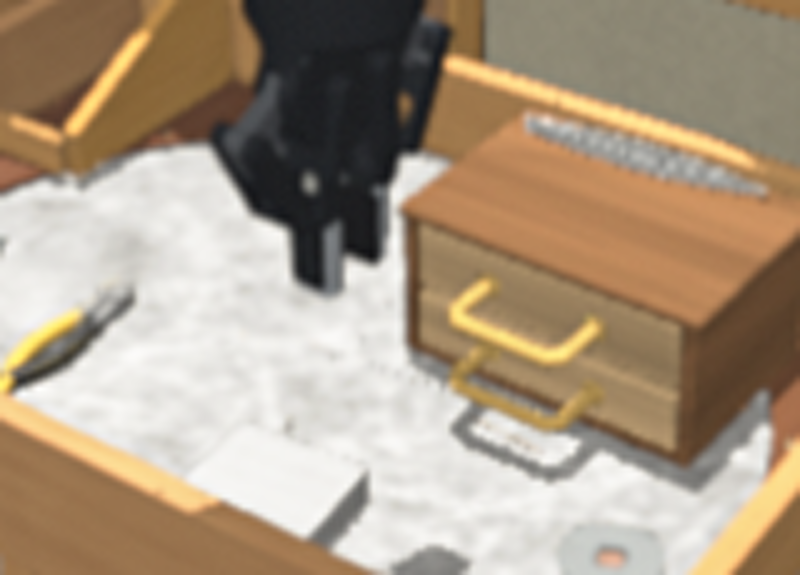

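The drawer is flush under the lid, with no bright strip at (560,290). The lower drawer is shut, and the cutters, spool and tweezers are where they were. I'm handing in.

```bash
python3 -c "
from rig import *
sign_off();print(read_state()['time_s'])"
```

```text
the job is handed in; nothing more can be done
the job is handed in; nothing more can be done
```

The magnifier is in the top drawer's empty compartment beside the jar, and the drawer is shut. I handed the job in at about 19 s of the 72 s allowed.

- **Opening:** I pulled the top drawer out by its bar to the stop, which it reached with about 27 N of pull.
- **Placing:** I laid the magnifier diagonally, because it is longer than both the compartment's width and its uncovered part. I let it go about 1.5 mm above the floor, with no contact force.
- **Closing:** I pushed the drawer back 80 mm until it met its hard stop at about 24 N, then let go of the bar and backed off.

**What the last checks showed:**
- **Magnifier:** before closing, the top view showed the case end where a flat-lying magnifier should be, with clear floor around it. The scene view put it 1–2 pixels (3–5 mm) off. The shift was much the same at both ends, so I took it as camera error, not tilt. The gripper hid the barrel from above, so I judged that end from the scene view only.
- **Drawers and jar:** the last scene picture shows both drawers flush. The jar was in its own compartment before the drawer was shut; I could not see inside afterwards.
- **Other items:** the cutters, spool and tweezers look unmoved in that picture. The teal pliers are outside it and the arm hides the pot, so I did not check either at the end; no move went near them.
- **Pictures:** I viewed 12, two over the budget of 10.

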